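# Seat a putter head in the corner stop

### The job

With the fingertips only, push the black putter head across the bench until its flat face sits flush against the long fence of the wooden corner stop, well short of the end stop; then slide it along the fence until its end butts against the short end stop, and leave it seated against both. Do not pick it up or tip it, and leave everything else where it lies.

Things in the scene. Friction and masses are not known exactly. Their poses are not given: they have to be found in the camera images.
- putter_head: Loose dark mottled mallet putter head, sole down, 0.25 to 0.45 kg, D-shaped: 60 mm deep (own x), 93 mm wide (own y), 22 mm high, hosel stub (11 mm thick) at own (-18, 24) up to 42 mm. Origin: centre of its underside. Flat striking face: own x = -30 mm; the round back, x = +30, is nearer the robot. The face starts turned to the fence within 0.55 rad, so own y points about to the robot's right.
- face_left (a point): Point on the putter head's flat face, at own (-30, -38, 12) mm: the edge of the face nearer the end stop.
- face_right (a point): Point on the putter head's flat face, at own (-30, 38, 12) mm: the edge of the face away from the end stop. Friction on the bench and fence is about 0.6: it takes 2 to 4 N to slide the head and up to about 12 N at the back, to the lagging side of the middle, to swing it flush once one edge touches.
- left_end (a point): Outermost point of the putter head's end that shall butt against the end stop, at own (-18, -46.4, 6) mm. The other end is its mirror image at own y = +46.4. From the ends the sides run in gently to own (6, -38) and (6, 38) mm, then curve round to the back.
- corner_stop: Fixed L of two pale hardwood bars, 20 mm high, on the bench. Origin: foot of the long fence's front face. Long fence: face is the plane own x = 0 looking along own -x (to the robot), from own y = -270 to 214 mm, bar 18 mm thick behind it. End stop at its left end: a bar sticking out to the robot, own x = -92 to 0 mm, inner face the plane own y = 190 mm looking along own -y (to the right).
- iron_head: Bystander: bright iron golf head lying flat, 77 x 119 x 16 mm, loose; origin under its centre.
- wood_wedge: Bystander: brown wooden wedge, 34 x 100 x 28 mm, loose; origin under its centre.
- caliper: Bystander: steel caliper lying flat, 66 x 200 x 13 mm, loose; origin under its centre.
- screwdriver_red: Bystander: screwdriver with a red handle, 27 x 194 x 27 mm, loose, nearer the robot than the putter head; origin under its centre.
- grease_jar: Bystander: dark grey round jar, 53 mm across, 47 mm high, loose, to the right of the putter head; origin under its centre.
- round_tub: Bystander: white round tub with lid, 69 mm across, 60 mm high, loose, to the right of the fence; origin under its centre.

How it is judged:
By the outcome, as a careful person would: the job done as asked, in the order asked, and still so for the second after the job is handed in, with the robot touching nothing.
It also fails if it takes over 72 s, if anything falls off the work surface, if the arm or the gripper's body presses on something with over 40 N, if the wrist force passes 120 N, or if a joint passes its speed limit or range.

### The arm

A 7-joint arm with a two-finger parallel gripper is mounted at the origin on a cart in front of the work surface, level with it; the furniture and walls round the work are solid. World frame = base frame: x ahead of the robot, y to its left, z up, the work surface at z = 0. Lengths are in m, angles in degrees, forces in N, time in s.
With the tool pointing down it reaches from about 0.425 to 0.875 m from the base axis. Payload 4.7 kg.
Tool frame: the origin (TCP) lies midway between the tips of the shut fingers; the grasp point (between the pads) lies 19 mm behind it (env.grip_depth is the distance from the TCP to the grasp point, in m); z points along the fingers, y is the line along which they close (so a half turn about z gives the same grasp; the last joint's range is limited). The gripper opens to 87 mm and grips with 3 to 60 N. Pads are 19 mm wide; open, the fingers measure 117 mm over their backs; the gripper's body (75 mm by 190 mm) begins 51 mm behind the grasp point.
Start: joints at [-62.79, 18.392, -4.016, 83.108, 1.295, 78.541, -3.26], TCP at [0.289, 0.582, 0.223] pointing down, gripper open.
Joint ranges: [-163.93, 163.93], [-17.29, 119.83], [-79.2, 71.16], [3.27, 140.29], [-89.18, 269.18], [5.43, 117.66], [-154.24, 154.24]. Speed limits (degrees/s): [147.25, 147.25, 180, 180, 180, 180, 180].

### API

Orientations are given as [roll, pitch, yaw] about the fixed x, y, z axes, in that order (R = Rz(yaw) Ry(pitch) Rx(roll)).
In Python, from cell import get_obs, optics, env, nets gives the robot as it stands.
- The arm moves only by the shell command python3 -m creep 'ROWS' [FORCE]. ROWS is JSON, a list of rows, each an object of numbers: "wx", "wy", "wz": the turn, a rotation vector about the tool's x, y, z in degrees; "tx", "ty", "tz": the shift along the tool's x, y, z in mm; "gripper": the opening, from -1 (shut) to 1 (fully open). A call has 1 to 5 rows; each row is the pose to reach, as a shift and turn from the pose commanded when the call began, along the tool's axes at that moment; what a row does not reach only later rows make up. A row lasts 1/12 s, in which the tool goes at most 41.7 mm and 7.16 degrees, less where a joint would pass 70% of its speed; a pose out of reach is approached as far as the arm can. A call with a gripper value outside its range is refused whole. The fingers move at their own pace and stop on an object; FORCE is the grip in N (left out, the last holds). Time passes only in rows, so rows that repeat a pose let the fingers close. It gives the time, the measured TCP pose, the force, the opening and the grip force at its end, in the units of the state.
- get_obs(): the state, without advancing time (a new reading comes with each control period).
- optics.read_camera(name): name is "side" or "top" or "wrist"; returns (picture, depth): 480x640x3 uint8, red, green, blue; 480x640 float32, m along the optical axis (not along the pixel's ray), 0 where there is no reading.
- optics.camera_info(name): a dict with "fovy" (degrees; the focal length in pixels is half the picture's height over the tangent of half this angle, whatever the lens; pixels are square), "cx", "cy" (the principal point, pixels), "k1" (the pictures are not rectified: a ray, as slopes to the right and down, at radius r is drawn at 1 + k1 r^2 times it, then the intrinsics apply), "R" (3x3) and "t" (3): a world point X has camera coordinates R X + t; the wrist camera has in their place "tool_from_camera" (4x4, takes a point from camera to tool coordinates, whose origin is the TCP and whose axes are the flange's). Camera axes: x right, y down, z forward; pixel columns grow to the right and rows downward; lengths in m; the calibration is good to about 2 mm. A picture is of the moment at which its call begins: read the wrist's pose just before it. camera_info takes no time and is no camera call.
- env.sign_off(): hands the job in; it is judged then, once.
Trained networks look in the newest picture that a camera, given by its name, has taken for a name from the list of things; names that differ only in an ending like _2 or _b are one class to them, and where a whole thing is asked for, a point or a joint stands for the part that bears it (a point fixed in the world has none). Each returns a list of dicts, best first, with "confidence" (0 to 1); they miss things now and then, are a little off and sometimes report something else, mostly with a low value. They report only what shows in the picture. A call takes as long as a camera call.
- nets.look_for(query, camera): "point" ([x, y, z] in m, in world coordinates, good to about 4 mm: the middle of the surface that is visible of it).
- nets.place_of(query, camera): "point" ([x, y, z] in m, in world coordinates, good to about 4 mm: a listed point, or the origin of a listed thing).
The state is a dict: "time_s": time; "qpos": joint angles; "joint_velocities": joint speeds; "effort": joint torques, N m; "tool_pos": TCP position; "tool_rot": TCP orientation; "force": force on the tool from outside, world axes, zero at the start; "wrist_torque": the same for the moment, N m; "grip_width": finger opening in m; "grasp_force": force on a finger pad.
Only numpy, scipy, OpenCV 4.12 (cv2) and the standard library are available. Lean on these libraries where they do the work, as an engineer would, in place of code of your own. Each camera call takes 0.05 s, during which the arm holds its last target. There are 200 camera calls.

## Working session

There is one attempt and no reset: what is moved stays moved. The work goes in short steps, Python scripts to look and compute and a shell command to move; the robot and the scene stay as the last step left them, time stands still between calls to the robot, and variables do not carry over. Pictures are saved under pics/ and viewed, at most 10 in all, crops included, and the job is handed in when it is done.

```bash
ls; mkdir -p pics
cat > h.py <<'E'
import numpy as np, cv2
from cell import get_obs, optics, env, nets
from scipy.spatial.transform import Rotation as Ro
def pose():
    o=get_obs(); return np.array(o["tool_pos"]), Ro.from_euler('xyz',o["tool_rot"],degrees=True).as_matrix(), o
def snap(cam,fn=None):
    p,R,o=pose(); im,d=optics.read_camera(cam)
    if fn: cv2.imwrite('pics/'+fn,im[:,:,::-1])
    return im,d,p,R
def cloud(cam,d,p,R):
    i=optics.camera_info(cam); f=240/np.tan(np.radians(i["fovy"]/2))
    K=np.array([[f,0,i["cx"]],[0,f,i["cy"]],[0,0,1.]])
    v,u=np.mgrid[:480,:640]
    s=cv2.undistortPoints(np.stack([u,v],-1).reshape(-1,1,2).astype(np.float64),K,np.array([i["k1"],0,0,0,0.])).reshape(480,640,2)
    c=np.dstack([s,np.ones((480,640))])*d[...,None]
    if cam=="wrist":
        T=np.array(i["tool_from_camera"]); t=c@T[:3,:3].T+T[:3,3]; return t@R.T+p
    return (c-np.array(i["t"]))@np.array(i["R"])
E
python3 - <<'E'
from h import *
print(get_obs())
for cam in ("top","side"):
    im,d,p,R=snap(cam,cam+"0.png")
    for q in ("putter_head","face_left","face_right","left_end","corner_stop","grease_jar","screwdriver_red","round_tub","iron_head","wood_wedge","caliper"):
        r=nets.place_of(q,cam)[:2]
        print(cam,q,[(np.round(x["point"],3).tolist(),round(x["confidence"],2)) for x in r])
E
```

```text
pics
{'time_s': 0.0, 'qpos': array([-62.78936463,  18.44151805,  -4.01390115,  83.17561821,
         1.29666157,  78.54082953,  -3.26030979]), 'joint_velocities': array([-0.07512618, -0.00649465,  0.089119  , -0.03407328,  0.1034754 ,
        0.0138135 ,  0.00569822]), 'effort': array([-1.33203953e-04, -4.91287780e+01, -4.03677206e-01, -3.12541258e+01,
       -6.38577249e-02,  4.34627803e-02,  1.73637741e-04]), 'tool_pos': array([0.28886279, 0.58166087, 0.22142717]), 'tool_rot': array([-1.79887365e+02,  7.90989127e-03,  1.53597613e+02]), 'force': array([-0.48304135,  0.07169735,  0.31872218]), 'wrist_torque': array([-0.07637912,  0.03508237,  0.0126789 ]), 'grasp_force': 0.0, 'grip_width': 0.08678659147505297}
top putter_head [([0.498, -0.092, -0.004], 0.72)]
top face_left [([0.527, -0.05, 0.012], 0.8)]
top face_right [([0.532, -0.126, 0.008], 0.74)]
top left_end []
top corner_stop [([0.643, -0.009, 0.003], 0.76)]
top grease_jar [([0.477, -0.278, -0.0], 0.75)]
top screwdriver_red [([0.344, -0.137, 0.003], 0.64), ([0.452, 0.293, -0.002], 0.57)]
top round_tub [([0.653, -0.43, 0.001], 0.79)]
top iron_head [([0.469, 0.129, -0.004], 0.89)]
top wood_wedge [([0.451, 0.296, -0.001], 0.66)]
top caliper [([0.458, -0.398, -0.001], 0.9)]
side putter_head []
side face_left []
side face_right []
side left_end []
side corner_stop []
side grease_jar []
side screwdriver_red [([0.344, -0.134, -0.001], 0.78)]
side round_tub [([0.655, -0.428, -0.001], 0.93)]
side iron_head [([0.464, 0.131, -0.002], 0.39)]
side wood_wedge []
side caliper []
```

View pics/top0.png

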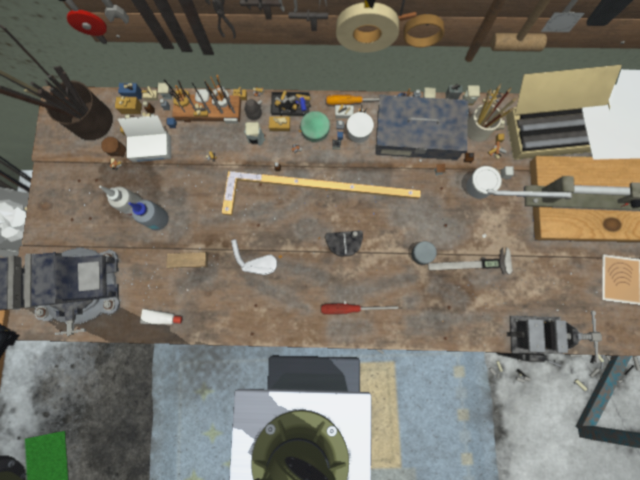

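Run:
```python
from h import *
im,d,p,R=snap("top"); P=cloud("top",d,p,R); np.save('P.npy',P); np.save('im.npy',im)
i=optics.camera_info("top"); print(i)
z=P[...,2]; x=P[...,0]; y=P[...,1]
# fence/bars: bright wood height 15..25 mm
m=(z>.014)&(z<.026)&(d>0)&(x>.4)&(x<.8)&(y>-.35)&(y<.3)
print(m.sum())
n,l,s,c=cv2.connectedComponentsWithStats(m.astype(np.uint8))
for k in range(1,n):
    if s[k,4]>60:
        q=P[l==k]; print(s[k],np.round([q.min(0),q.max(0),q.mean(0)],3).tolist(), im[l==k].mean(0).round())
```

```text
{'fovy': 56.958595260193626, 'cx': 324.8357756104093, 'cy': 236.12319163412164, 'k1': 0.003635023864428767, 'R': array([[ 0.02459794, -0.99960612, -0.0135109 ],
       [-0.98314812, -0.02173957, -0.18151355],
       [ 0.18114833,  0.01774808, -0.98329563]]), 't': array([-0.0585101 ,  0.50986192,  1.00515815])}
3486
[268 125  22   5  79] [[0.792, 0.053, 0.014], [0.8, 0.106, 0.026], [0.795, 0.078, 0.021]] [134. 109.  57.]
[332 139   9  10  74] [[0.744, -0.079, 0.015], [0.768, -0.058, 0.023], [0.755, -0.068, 0.018]] [80. 79. 75.]
[375 152  74   6 127] [[0.724, -0.349, 0.014], [0.735, -0.168, 0.026], [0.729, -0.26, 0.02]] [71. 70. 68.]
[ 222  172  198   43 1757] [[0.566, -0.277, 0.014], [0.676, 0.21, 0.026], [0.64, 0.008, 0.02]] [211. 189. 140.]
[325 231  38  26 738] [[0.469, -0.137, 0.014], [0.531, -0.046, 0.026], [0.501, -0.092, 0.021]] [76. 75. 74.]
[182 253  25  15 279] [[0.433, 0.241, 0.014], [0.468, 0.3, 0.026], [0.451, 0.272, 0.021]] [158. 136. 104.]
[245 267  27   7  99] [[0.423, 0.082, 0.014], [0.437, 0.145, 0.021], [0.431, 0.113, 0.016]] [212. 215. 215.]
```

Run:
```python
from h import *
P=np.load('P.npy'); im=np.load('im.npy'); z=P[...,2]; x=P[...,0]; y=P[...,1]
m=(z>.014)&(z<.026)&(x>.55)&(x<.7)&(y>-.285)&(y<.17)
q=P[m][:,:2]
for _ in range(4):
    a=np.polyfit(q[:,1],q[:,0],1); r=q[:,0]-np.polyval(a,q[:,1]); q=q[abs(r)<.015]
print("fence x=%.4f+%.4f*y"%(a[1],a[0]), "yaw",-np.degrees(np.arctan(a[0])), r.min(), r.max(), "front approx x0", a[1]-.009)
m=(z>.008)&(z<.03)&(x>.55)&(x<.61)&(y>.1)&(y<.25)
print("end stop y",np.round(np.percentile(y[m],[1,10,50,90,99]),4), x[m].min())
# objects
m=(z>.008)&(z<.05)&(x>.45)&(x<.56)&(y>-.16)&(y<-.03)
c=P[m][:,:2].astype(np.float32); r=cv2.minAreaRect(c*1000); print(r)
for lo,hi in ((.03,.06),):
    h=(z>lo)&m; print("hosel",P[h].mean(0),h.sum())
```

```text
fence x=0.6505+0.0853*y yaw -4.875399178306216 -0.009522703044660075 0.010760419400944521 front approx x0 0.6414834325802465
end stop y [0.1855 0.187  0.1966 0.2071 0.2102] 0.5658215427830321
((498.9817199707031, -93.82783508300781), (60.09735107421875, 91.65416717529297), 6.8570709228515625)
hosel [ 0.51918664 -0.11612111  0.03872763] 21
```

```bash
python3 -m creep '[{"wz":0}]' 10
python3 - <<'E'
from h import *
p,R,o=pose(); print(p,o["tool_rot"])
for w in ([.45,.2,.2],[.44,-.09,.2]): print((np.array(w)-p)@R*1000)
E
```

```text
[0.28909183 0.58219451 0.22259674] [1.79995599e+02 5.35657384e-03 1.53597864e+02]
[-314.072443   -270.78071476   22.60530371]
[-434.06937509 -534.97900432   22.59622758]validation failed for argument at $[0]...
```

```bash
cat > go.py <<'E'
import sys
from h import *
p,R,o=pose(); print("t",round(o["time_s"],2),"p",p.round(4),"rpy",np.round(o["tool_rot"],2),"F",np.round(o["force"],1),"w",round(o["grip_width"],4))
for a in sys.argv[1:]: 
    w=np.array([float(v) for v in a.split(',')]); print(a,"->",((w[:3]-p)@R*1000).round(1), "wz", -((w[3]-o["tool_rot"][2]+180)%360-180) if len(w)>3 else '')
E
python3 -m creep '[{"wx":0,"wy":0,"wz":-7,"tx":-31,"ty":-27,"tz":2,"gripper":0.15},{"wx":0,"wy":0,"wz":-14,"tx":-62,"ty":-54,"tz":4,"gripper":0.15},{"wx":0,"wy":0,"wz":-21.5,"tx":-94,"ty":-81,"tz":6,"gripper":0.15},{"wx":0,"wy":0,"wz":-21.5,"tx":-125,"ty":-108,"tz":8,"gripper":0.15},{"wx":0,"wy":0,"wz":-21.5,"tx":-157,"ty":-135,"tz":10,"gripper":0.15}]' 10; python3 go.py .45,.2,.2,175.1 .44,-.09,.2,175.1
```

```text
time_s: 1.67
tool_pos: [0.3698, 0.3903, 0.2126]
tool_rot: [180.0, 0.0, 175.2]
force: [0.6, 0.4, -0.1]
grip_width: 0.0615
grasp_force: 0.0
t 1.67 p [0.3698 0.3903 0.2126] rpy [1.7997e+02 2.0000e-02 1.7516e+02] F [ 0.6  0.4 -0.1] w 0.0615
.45,.2,.2,175.1 -> [ -96.  -182.8   12.6] wz 0.05898152356084552
.44,-.09,.2,175.1 -> [-110.5 -472.6   12.5] wz 0.05898152356084552
```

```bash
python3 -m creep '[{"wx":0,"wy":0,"wz":0,"tx":-19,"ty":-36,"tz":2,"gripper":0.15},{"wx":0,"wy":0,"wz":0,"tx":-38,"ty":-72,"tz":4,"gripper":0.15},{"wx":0,"wy":0,"wz":0,"tx":-57,"ty":-109,"tz":6,"gripper":0.15},{"wx":0,"wy":0,"wz":0,"tx":-76,"ty":-146,"tz":9,"gripper":0.15},{"wx":0,"wy":0,"wz":0,"tx":-96,"ty":-183,"tz":12,"gripper":0.15}]' >/dev/null
python3 -m creep '[{"wx":0,"wy":0,"wz":0,"tx":-1,"ty":-30,"tz":0,"gripper":0.15},{"wx":0,"wy":0,"wz":0,"tx":-3,"ty":-60,"tz":0,"gripper":0.15},{"wx":0,"wy":0,"wz":0,"tx":-4,"ty":-90,"tz":0,"gripper":0.15},{"wx":0,"wy":0,"wz":0,"tx":-6,"ty":-120,"tz":0,"gripper":0.15},{"wx":0,"wy":0,"wz":0,"tx":-7,"ty":-150,"tz":0,"gripper":0.15}]' >/dev/null
python3 -m creep '[{"wx":0,"wy":0,"wz":0,"tx":-2,"ty":-35,"tz":0,"gripper":0.15},{"wx":0,"wy":0,"wz":0,"tx":-4,"ty":-70,"tz":0,"gripper":0.15},{"wx":0,"wy":0,"wz":0,"tx":-6,"ty":-105,"tz":0,"gripper":0.15},{"wx":0,"wy":0,"wz":0,"tx":-7,"ty":-140,"tz":0,"gripper":0.15},{"wx":0,"wy":0,"wz":0,"tx":-7,"ty":-140,"tz":0,"gripper":0.15}]'
python3 go.py
python3 - <<'E'
from h import *
im,d,p,R=snap("wrist","w1.png"); P=cloud("wrist",d,p,R); np.save('Pw.npy',P); np.save('imw.npy',im)
for q in ("putter_head","face_left","face_right","corner_stop"):
    print(q,[(np.round(x["point"],3).tolist(),round(x["confidence"],2)) for x in nets.place_of(q,"wrist")[:2]])
E
```

```text
time_s: 2.92
tool_pos: [0.4376, -0.0957, 0.2013]
tool_rot: [-179.9, 0.1, 174.5]
force: [-0.4, 0.3, 0.4]
grip_width: 0.05
grasp_force: 0.0
t 2.92 p [ 0.4376 -0.0957  0.2013] rpy [-1.7988e+02  1.0000e-01  1.7451e+02] F [-0.4  0.3  0.4] w 0.05
putter_head [([0.501, -0.092, 0.0], 0.96), ([0.531, -0.131, 0.011], 0.53)]
face_left [([0.529, -0.054, 0.012], 0.97), ([0.481, -0.282, 0.0], 0.66)]
face_right [([0.535, -0.127, 0.013], 0.81)]
corner_stop [([0.643, -0.009, 0.002], 0.84)]
```

View pics/w1.png

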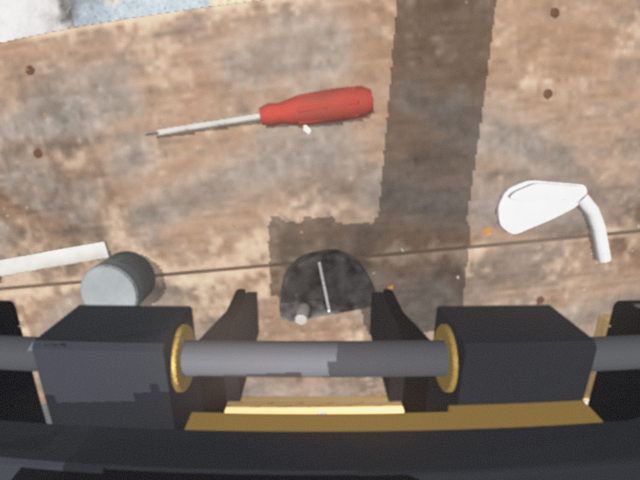

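```bash
python3 - <<'E'
from h import *
P=np.load('Pw.npy'); z=P[...,2]; x=P[...,0]; y=P[...,1]
m=(z>.012)&(z<.026)&(x>.45)&(x<.56)&(y>-.16)&(y<-.03); m[300:]&=True
q=P[m]; print(m.sum(), q.min(0),q.max(0)); print(cv2.minAreaRect((q[:,:2]*1000).astype(np.float32)))
for n,(a,b,c,e) in {"screw":(.3,.4,-.26,-.06),"jar":(.43,.52,-.32,-.24),"iron":(.4,.55,.03,.2)}.items():
    mm=(z>.006)&(x>a)&(x<b)&(y>c)&(y<e)&(z<.06); print(n,P[mm].min(0).round(3),P[mm].max(0).round(3))
E
python3 go.py .435,-.09,.012,175.1
```

```text
4870 [ 0.46865873 -0.13692293  0.01208628] [ 0.53235083 -0.04642175  0.02583342]
((499.07318115234375, -93.36085510253906), (59.8565673828125, 91.35887908935547), 5.595069885253906)
screw [ 0.329 -0.233  0.01 ] [ 0.356 -0.06   0.028]
jar [ 0.452 -0.308  0.006] [ 0.497 -0.255  0.049]
iron [0.421 0.072 0.006] [0.506 0.185 0.018]
t 3.17 p [ 0.4385 -0.0867  0.2006] rpy [179.98  -0.   175.22] F [-0.5  0.7  0.3] w 0.0501
.435,-.09,.012,175.1 -> [  3.2  -3.7 188.6] wz 0.12446818499205392
```

```bash
python3 -m creep '[{"wx":0,"wy":0,"wz":0,"tx":4,"ty":0,"tz":35,"gripper":0.15},{"wx":0,"wy":0,"wz":0,"tx":4,"ty":0,"tz":75,"gripper":0.15},{"wx":0,"wy":0,"wz":0,"tx":4,"ty":0,"tz":115,"gripper":0.15},{"wx":0,"wy":0,"wz":0,"tx":4,"ty":0,"tz":150,"gripper":0.15},{"wx":0,"wy":0,"wz":0,"tx":4,"ty":0,"tz":175,"gripper":0.15}]' >/dev/null
python3 -m creep '[{"wx":0,"wy":0,"wz":0,"tx":0,"ty":0,"tz":8,"gripper":0.15},{"wx":0,"wy":0,"wz":0,"tx":0,"ty":0,"tz":15,"gripper":0.15},{"wx":0,"wy":0,"wz":0,"tx":0,"ty":0,"tz":15,"gripper":0.15},{"wx":0,"wy":0,"wz":0,"tx":0,"ty":0,"tz":15,"gripper":0.15}]'
python3 go.py
```

```text
time_s: 3.92
tool_pos: [0.4357, -0.0874, 0.0117]
tool_rot: [180.0, 0.1, 175.2]
force: [0.4, 0.4, 0.2]
grip_width: 0.0503
grasp_force: 0.0
t 3.92 p [ 0.4357 -0.0874  0.0117] rpy [1.7999e+02 1.1000e-01 1.7515e+02] F [0.4 0.4 0.2] w 0.0503
```

```bash
python3 -m creep '[{"wx":0,"wy":0,"wz":0,"tx":-6,"ty":0,"tz":1,"gripper":0.15},{"wx":0,"wy":0,"wz":0,"tx":-12,"ty":0,"tz":1,"gripper":0.15},{"wx":0,"wy":0,"wz":0,"tx":-18,"ty":0,"tz":1,"gripper":0.15},{"wx":0,"wy":0,"wz":0,"tx":-22,"ty":0,"tz":1,"gripper":0.15},{"wx":0,"wy":0,"wz":0,"tx":-26,"ty":0,"tz":1,"gripper":0.15}]' | grep -E "pos|force"
python3 -m creep '[{"wx":0,"wy":0,"wz":0,"tx":-4,"ty":0,"tz":0,"gripper":0.15},{"wx":0,"wy":0,"wz":0,"tx":-8,"ty":0,"tz":0,"gripper":0.15},{"wx":0,"wy":0,"wz":0,"tx":-12,"ty":0,"tz":0,"gripper":0.15},{"wx":0,"wy":0,"wz":0,"tx":-16,"ty":0,"tz":0,"gripper":0.15},{"wx":0,"wy":0,"wz":0,"tx":-20,"ty":0,"tz":0,"gripper":0.15}]' | grep -E "pos|force"
python3 -m creep '[{"wx":0,"wy":0,"wz":0,"tx":-5,"ty":0,"tz":0,"gripper":0.15},{"wx":0,"wy":0,"wz":0,"tx":-10,"ty":0,"tz":0,"gripper":0.15},{"wx":0,"wy":0,"wz":0,"tx":-15,"ty":0,"tz":0,"gripper":0.15},{"wx":0,"wy":0,"wz":0,"tx":-20,"ty":0,"tz":0,"gripper":0.15},{"wx":0,"wy":0,"wz":0,"tx":-25,"ty":0,"tz":0,"gripper":0.15}]' | grep -E "pos|force"
python3 go.py;  cat > look.py <<'E'
import sys
from h import *
im,d,p,R=snap("top",sys.argv[1]+".png"); P=cloud("top",d,p,R)
crop=cv2.resize(im[150:330,210:450],None,fx=3.2,fy=3.2,interpolation=cv2.INTER_CUBIC); cv2.imwrite('pics/'+sys.argv[1]+"c.png",crop[:,:,::-1])
for cam in ("top","wrist"):
    if cam=="wrist": optics.read_camera(cam)
    for q in ("putter_head","face_left","face_right","left_end"):
        print(cam,q,[(np.round(x["point"],3).tolist(),round(x["confidence"],2)) for x in nets.place_of(q,cam)[:1]])
E
python3 look.py t2
```

```text
tool_pos: [0.4614, -0.0901, 0.0101]
force: [-0.4, 0.2, 0.2]
grasp_force: 0.0
tool_pos: [0.4791, -0.0915, 0.0092]
force: [-3.1, 0.1, 2.6]
grasp_force: 2.2
tool_pos: [0.5057, -0.0939, 0.0095]
force: [-2.4, 0.6, -1.1]
grasp_force: 1.3
t 5.17 p [ 0.5057 -0.0939  0.0095] rpy [-1.7999e+02  1.0000e-02  1.7510e+02] F [-2.4  0.6 -1.1] w 0.0499
top putter_head []
top face_left []
top face_right [([0.344, -0.14, 0.002], 0.55)]
top left_end []
wrist putter_head [([0.554, -0.051, 0.005], 0.15)]
wrist face_left [([0.568, -0.064, 0.01], 0.75)]
wrist face_right []
wrist left_end [([0.552, -0.052, 0.009], 0.88)]
```

View pics/t2c.png

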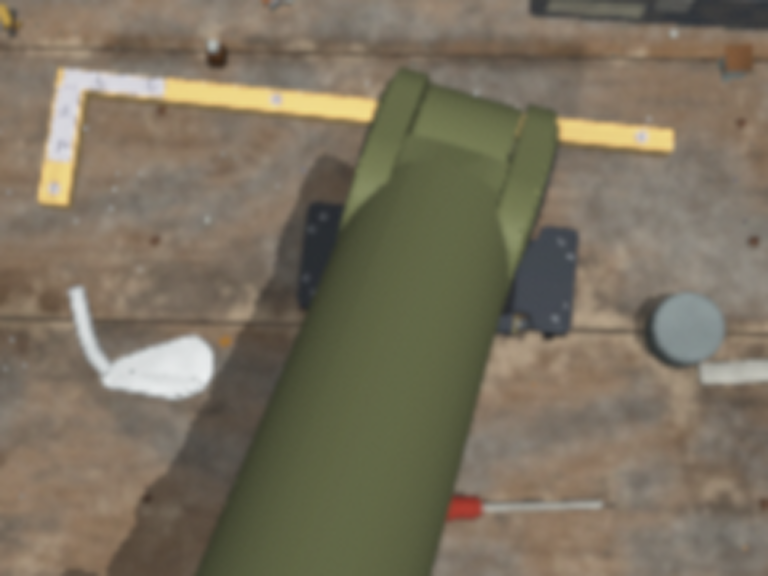

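```bash
python3 -m creep '[{"wx":0,"wy":0,"wz":0,"tx":-5,"ty":0,"tz":0,"gripper":0.15},{"wx":0,"wy":0,"wz":0,"tx":-10,"ty":0,"tz":0,"gripper":0.15},{"wx":0,"wy":0,"wz":0,"tx":-15,"ty":0,"tz":0,"gripper":0.15},{"wx":0,"wy":0,"wz":0,"tx":-20,"ty":0,"tz":0,"gripper":0.15},{"wx":0,"wy":0,"wz":0,"tx":-25,"ty":0,"tz":0,"gripper":0.15}]' | grep -E "pos|force"
python3 -m creep '[{"wx":0,"wy":0,"wz":0,"tx":-4,"ty":0,"tz":0,"gripper":0.15},{"wx":0,"wy":0,"wz":0,"tx":-8,"ty":0,"tz":0,"gripper":0.15},{"wx":0,"wy":0,"wz":0,"tx":-12,"ty":0,"tz":0,"gripper":0.15},{"wx":0,"wy":0,"wz":0,"tx":-16,"ty":0,"tz":0,"gripper":0.15},{"wx":0,"wy":0,"wz":0,"tx":-20,"ty":0,"tz":0,"gripper":0.15}]' | grep -E "pos|force"
python3 go.py
python3 - <<'E'
from h import *
im,d,p,R=snap("wrist","w2.png"); P=cloud("wrist",d,p,R)
for q in ("putter_head","face_left","face_right","left_end"):
    print(q,[(np.round(x["point"],3).tolist(),round(x["confidence"],2)) for x in nets.place_of(q,"wrist")[:1]])
E
```

```text
tool_pos: [0.5303, -0.0959, 0.0094]
force: [-3.5, 1.0, 1.4]
grasp_force: 1.7
tool_pos: [0.5504, -0.0977, 0.0096]
force: [-2.3, 0.5, -0.2]
grasp_force: 1.3
t 6.5 p [ 0.5504 -0.0977  0.0096] rpy [-1.800e+02  1.000e-02  1.751e+02] F [-2.3  0.5 -0.2] w 0.05
putter_head []
face_left [([0.613, -0.065, 0.01], 0.63)]
face_right []
left_end [([0.599, -0.058, 0.005], 0.59)]
```

View pics/w2.png

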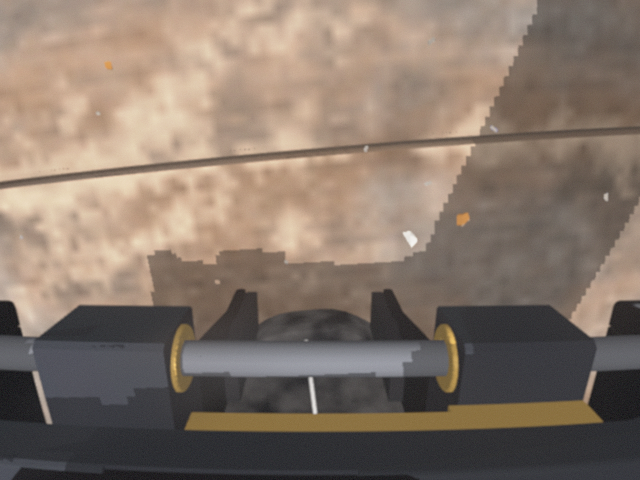

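```bash
python3 -m creep '[{"wx":0,"wy":0,"wz":0,"tx":-3,"ty":0,"tz":0,"gripper":0.15},{"wx":0,"wy":0,"wz":0,"tx":-6,"ty":0,"tz":0,"gripper":0.15},{"wx":0,"wy":0,"wz":0,"tx":-9,"ty":0,"tz":0,"gripper":0.15},{"wx":0,"wy":0,"wz":0,"tx":-12,"ty":0,"tz":0,"gripper":0.15},{"wx":0,"wy":0,"wz":0,"tx":-14,"ty":0,"tz":0,"gripper":0.15}]' | grep -E "pos|force"
python3 -m creep '[{"wx":0,"wy":0,"wz":0,"tx":-1,"ty":0,"tz":0,"gripper":0.15},{"wx":0,"wy":0,"wz":0,"tx":-2,"ty":0,"tz":0,"gripper":0.15},{"wx":0,"wy":0,"wz":0,"tx":-3,"ty":0,"tz":0,"gripper":0.15}]' | grep -E "pos|force"
python3 -m creep '[{"wx":0,"wy":0,"wz":0,"tx":-1,"ty":0,"tz":0,"gripper":0.15},{"wx":0,"wy":0,"wz":0,"tx":-2,"ty":0,"tz":0,"gripper":0.15}]' | grep -E "pos|force"
```

```text
tool_pos: [0.5641, -0.0989, 0.0096]
force: [-3.4, 0.7, 2.4]
grasp_force: 2.0
tool_pos: [0.5667, -0.0991, 0.0096]
force: [-3.3, -0.5, 2.7]
grasp_force: 2.3
tool_pos: [0.5689, -0.0993, 0.0096]
force: [-4.8, 0.1, 2.8]
grasp_force: 2.1
```

```bash
python3 -m creep '[{"wx":0,"wy":0,"wz":0,"tx":-1,"ty":0,"tz":0,"gripper":0.15},{"wx":0,"wy":0,"wz":0,"tx":-2,"ty":0,"tz":0,"gripper":0.15}]' | grep -E "pos|force"
python3 -m creep '[{"wx":0,"wy":0,"wz":0,"tx":-1,"ty":0,"tz":0,"gripper":0.15},{"wx":0,"wy":0,"wz":0,"tx":-2,"ty":0,"tz":0,"gripper":0.15}]' | grep -E "pos|force"
python3 -m creep '[{"wx":0,"wy":0,"wz":0,"tx":-1,"ty":0,"tz":0,"gripper":0.15}]' | grep -E "pos|force"
```

```text
tool_pos: [0.5703, -0.0994, 0.0095]
force: [-8.2, 0.1, 5.3]
grasp_force: 3.5
tool_pos: [0.5706, -0.0994, 0.0093]
force: [-10.7, 1.6, 8.5]
grasp_force: 5.6
tool_pos: [0.5708, -0.0995, 0.0093]
force: [-13.0, 1.0, 11.2]
grasp_force: 6.7
```

```bash
python3 -m creep '[{"wx":0,"wy":0,"wz":0,"tx":-1,"ty":0,"tz":0,"gripper":0.15},{"wx":0,"wy":0,"wz":0,"tx":-1,"ty":0,"tz":0,"gripper":0.15},{"wx":0,"wy":0,"wz":0,"tx":-1,"ty":0,"tz":0,"gripper":0.15}]' | grep -E "pos|force"
python3 -m creep '[{"wx":0,"wy":0,"wz":0,"tx":4,"ty":0,"tz":0,"gripper":0.15},{"wx":0,"wy":0,"wz":0,"tx":12,"ty":0,"tz":0,"gripper":0.15},{"wx":0,"wy":0,"wz":0,"tx":30,"ty":0,"tz":0,"gripper":0.15},{"wx":0,"wy":0,"wz":0,"tx":45,"ty":0,"tz":-10,"gripper":0.15},{"wx":0,"wy":0,"wz":0,"tx":60,"ty":0,"tz":-40,"gripper":0.15}]' | grep -E "pos|force"
python3 -m creep '[{"wx":0,"wy":0,"wz":0,"tx":0,"ty":0,"tz":-40,"gripper":0.15},{"wx":0,"wy":0,"wz":0,"tx":0,"ty":0,"tz":-80,"gripper":0.15},{"wx":0,"wy":0,"wz":0,"tx":0,"ty":0,"tz":-120,"gripper":0.15},{"wx":0,"wy":0,"wz":0,"tx":0,"ty":0,"tz":-150,"gripper":0.15},{"wx":0,"wy":0,"wz":0,"tx":0,"ty":0,"tz":-150,"gripper":-1}]' | grep -E "pos|force"
cat > wl.py <<'E'
import sys
from h import *
im,d,p,R=snap("wrist",sys.argv[1]+".png"); P=cloud("wrist",d,p,R); np.savez(sys.argv[1],P=P,im=im)
for q in ("putter_head","face_left","face_right","left_end","corner_stop"):
    print(q,[(np.round(x["point"],3).tolist(),round(x["confidence"],2)) for x in nets.place_of(q,"wrist")[:1]])
E
python3 go.py; python3 wl.py w3
```

```text
tool_pos: [0.5709, -0.0994, 0.0092]
force: [-13.7, 2.5, 10.9]
grasp_force: 7.3
tool_pos: [0.5123, -0.0941, 0.0467]
force: [-0.5, 0.2, 0.4]
grasp_force: 0.0
tool_pos: [0.5204, -0.0954, 0.2073]
force: [0.9, 0.1, 0.1]
grasp_force: 0.0
t 9.08 p [ 0.5204 -0.0954  0.2073] rpy [179.9    0.92 175.1 ] F [0.9 0.1 0.1] w 0.0474
putter_head [([0.603, -0.104, 0.001], 0.92)]
face_left [([0.632, -0.066, 0.011], 0.88)]
face_right [([0.628, -0.144, 0.011], 0.78)]
left_end [([0.62, -0.055, 0.007], 0.84)]
corner_stop [([0.644, -0.006, -0.002], 0.57)]
```

View pics/w3.png

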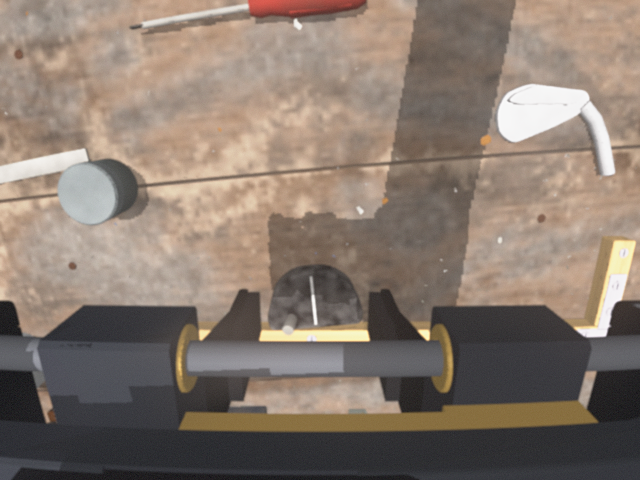

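```bash
cat > fit.py <<'E'
import sys
from h import *
def fit(f,yc):
    D=np.load(f); P=D['P']; im=D['im'].astype(int); z,x,y=P[...,2],P[...,0],P[...,1]
    br=im.sum(2)
    box=(z>.012)&(z<.026)&(abs(y-yc)<.075)&(x>.52)&(x<.68)
    dark=box&(br<330)&((im[...,0]-im[...,2])<25); dark=cv2.morphologyEx(dark.astype(np.uint8),cv2.MORPH_OPEN,np.ones((3,3)))>0
    q=P[dark][:,:2]; print("head",dark.sum(),q.min(0).round(4),q.max(0).round(4),cv2.minAreaRect((q*1000).astype(np.float32)))
    w=(z>.012)&(z<.026)&(x>.58)&(x<.7)&(br>330)&(im[...,0]-im[...,2]>40)&(y<.17)&(y>-.28)
    q=P[w][:,:2]
    # front edge of fence top: min x per y bin
    b=np.round(q[:,1]/.006).astype(int); e=np.array([[k*.006,np.percentile(q[b==k,0],3)] for k in np.unique(b) if (b==k).sum()>8])
    e=e[abs(e[:,0]-yc)>.05]
    for _ in range(4):
        a=np.polyfit(e[:,0],e[:,1],1); r=e[:,1]-np.polyval(a,e[:,0]); e=e[abs(r)<max(.003,1.5*r.std())]
    print("fence front x=%.4f+%.4f y"%(a[1],a[0]),"yaw",-np.degrees(np.arctan(a[0])),len(e),r.std())
    # end stop inner face
    s=(z>.012)&(z<.026)&(x>.55)&(x<.62)&(y>.12)&(y<.25)&(br>330)
    if s.sum()>20: print("end stop y range",np.percentile(y[s],[2,98]).round(4),"x",x[s].min().round(3))
fit(sys.argv[1]+'.npz',float(sys.argv[2]))
E
python3 fit.py w3 -.104
```

```text
head 3834 [ 0.5703 -0.1477] [ 0.6292 -0.0572] ((599.4080810546875, -101.68661499023438), (90.35972595214844, 58.0083122253418), 87.68841552734375)
fence front x=0.6427+0.0860 y yaw -4.913123821580962 7 0.000317589099360195
end stop y range [0.1848 0.21  ] x 0.567
```

```bash
cat > face.py <<'E'
import sys
from h import *
D=np.load(sys.argv[1]+'.npz'); yc=float(sys.argv[2]); P=D['P']; im=D['im'].astype(int); z,x,y=P[...,2],P[...,0],P[...,1]
dark=(z>.012)&(z<.03)&(abs(y-yc)<.075)&(x>.52)&(x<.68)&(im.sum(2)<330)&((im[...,0]-im[...,2])<25)
dark=cv2.morphologyEx(dark.astype(np.uint8),cv2.MORPH_OPEN,np.ones((3,3)))>0
q=P[dark]; b=np.round((q[:,1]-yc)/.006).astype(int)
for k in np.unique(b):
    s=q[b==k,0]; print(round(yc+k*.006,3),len(s),s.min().round(4),s.max().round(4), "gap mm",round((.6425+.0857*(yc+k*.006)-s.max())*1000,1))
u=D['im'][240:360,230:410]; cv2.imwrite('pics/'+sys.argv[1]+'z.png',cv2.resize(u,None,fx=4.4,fy=4.4,interpolation=cv2.INTER_CUBIC)[:,:,::-1])
E
python3 face.py w3 -.104
```

```text
-0.146 64 0.599 0.6212 gap mm 8.8
-0.14 203 0.5844 0.627 gap mm 3.5
-0.134 224 0.5792 0.6258 gap mm 5.2
-0.128 245 0.5755 0.6147 gap mm 16.9
-0.122 310 0.5727 0.6275 gap mm 4.5
-0.116 321 0.571 0.6258 gap mm 6.8
-0.11 331 0.5705 0.6249 gap mm 8.2
-0.104 144 0.5703 0.6227 gap mm 10.9
-0.098 332 0.5706 0.6226 gap mm 11.5
-0.092 348 0.5711 0.6279 gap mm 6.7
-0.086 361 0.5721 0.6284 gap mm 6.7
-0.08 300 0.5752 0.6292 gap mm 6.4
-0.074 251 0.5785 0.6269 gap mm 9.2
-0.068 234 0.5841 0.6272 gap mm 9.5
-0.062 143 0.5939 0.6265 gap mm 10.7
-0.056 24 0.6104 0.6261 gap mm 11.6
```

View pics/w3z.png

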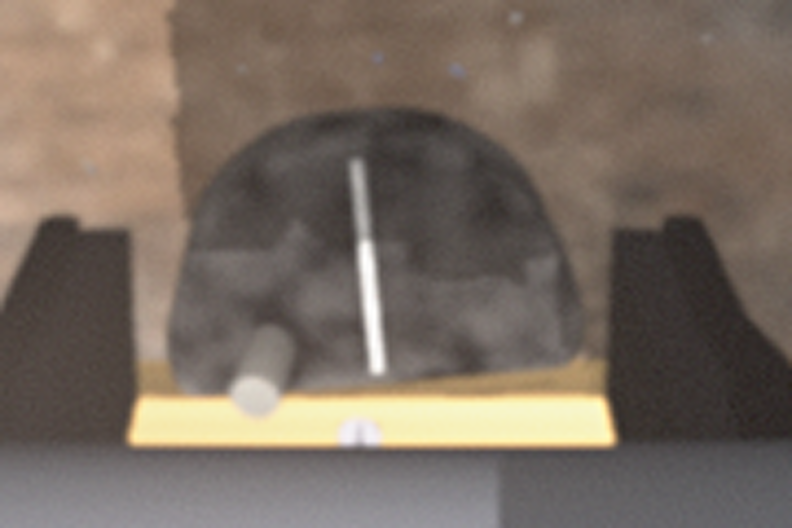

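```bash
python3 go.py .54,-.065,.010,175.1
```

```text
t 9.38 p [ 0.5143 -0.0945  0.198 ] rpy [-1.7998e+02 -1.3000e-01  1.7510e+02] F [0.8 0.3 0.3] w 0.0272
.54,-.065,.010,175.1 -> [-23.5  31.6 187.9] wz 0.0012126695012284472
```

```bash
python3 -m creep '[{"wx":0,"wy":0,"wz":0,"tx":-6,"ty":10,"tz":35,"gripper":-1},{"wx":0,"wy":0,"wz":0,"tx":-12,"ty":20,"tz":70,"gripper":-1},{"wx":0,"wy":0,"wz":0,"tx":-18,"ty":32,"tz":105,"gripper":-1},{"wx":0,"wy":0,"wz":0,"tx":-23,"ty":32,"tz":140,"gripper":-1},{"wx":0,"wy":0,"wz":0,"tx":-23,"ty":32,"tz":170,"gripper":-1}]' | grep -E "pos|force"
python3 -m creep '[{"wx":0,"wy":0,"wz":0,"tx":0,"ty":0,"tz":10,"gripper":-1},{"wx":0,"wy":0,"wz":0,"tx":0,"ty":0,"tz":18,"gripper":-1},{"wx":0,"wy":0,"wz":0,"tx":-6,"ty":0,"tz":18,"gripper":-1},{"wx":0,"wy":0,"wz":0,"tx":-12,"ty":0,"tz":18,"gripper":-1},{"wx":0,"wy":0,"wz":0,"tx":-16,"ty":0,"tz":18,"gripper":-1}]' | grep -E "pos|force"
python3 -m creep '[{"wx":0,"wy":0,"wz":0,"tx":-2,"ty":0,"tz":0,"gripper":-1},{"wx":0,"wy":0,"wz":0,"tx":-4,"ty":0,"tz":0,"gripper":-1},{"wx":0,"wy":0,"wz":0,"tx":-6,"ty":0,"tz":0,"gripper":-1}]' | grep -E "pos|force"
python3 -m creep '[{"wx":0,"wy":0,"wz":0,"tx":-2,"ty":0,"tz":0,"gripper":-1},{"wx":0,"wy":0,"wz":0,"tx":-4,"ty":0,"tz":0,"gripper":-1}]' | grep -E "pos|force"
```

```text
tool_pos: [0.54, -0.0637, 0.0261]
force: [-0.2, -0.2, -0.4]
grasp_force: 0.0
tool_pos: [0.5594, -0.0664, 0.0137]
force: [0.3, -0.4, 1.1]
grasp_force: 0.0
tool_pos: [0.5635, -0.0666, 0.0126]
force: [0.8, 0.5, 1.1]
grasp_force: 0.0
tool_pos: [0.5669, -0.0669, 0.0119]
force: [-0.3, -0.6, -0.4]
grasp_force: 0.0
```

```bash
for i in 1; do
python3 -m creep '[{"wx":0,"wy":0,"wz":0,"tx":-1,"ty":0,"tz":1,"gripper":-1},{"wx":0,"wy":0,"wz":0,"tx":-2,"ty":0,"tz":2,"gripper":-1},{"wx":0,"wy":0,"wz":0,"tx":-3,"ty":0,"tz":2,"gripper":-1}]' | grep -E "pos|force"; done
python3 -m creep '[{"wx":0,"wy":0,"wz":0,"tx":-1,"ty":0,"tz":0,"gripper":-1},{"wx":0,"wy":0,"wz":0,"tx":-2,"ty":0,"tz":0,"gripper":-1}]' | grep -E "pos|force"
python3 -m creep '[{"wx":0,"wy":0,"wz":0,"tx":-1,"ty":0,"tz":0,"gripper":-1},{"wx":0,"wy":0,"wz":0,"tx":-2,"ty":0,"tz":0,"gripper":-1}]' | grep -E "pos|force"
```

```text
tool_pos: [0.5694, -0.0671, 0.0093]
force: [-0.8, -0.3, 1.2]
grasp_force: 0.0
tool_pos: [0.5706, -0.0672, 0.0092]
force: [-2.4, 0.8, 1.1]
grasp_force: 1.3
tool_pos: [0.5729, -0.067, 0.0093]
force: [-2.2, 0.9, -0.4]
grasp_force: 1.4
```

```bash
python3 -m creep '[{"wx":0,"wy":0,"wz":0,"tx":-1,"ty":0,"tz":0,"gripper":-1},{"wx":0,"wy":0,"wz":0,"tx":-2,"ty":0,"tz":0,"gripper":-1}]' | grep -E "pos|force"
python3 -m creep '[{"wx":0,"wy":0,"wz":0,"tx":-1,"ty":0,"tz":0,"gripper":-1},{"wx":0,"wy":0,"wz":0,"tx":-2,"ty":0,"tz":0,"gripper":-1}]' | grep -E "pos|force"
python3 -m creep '[{"wx":0,"wy":0,"wz":0,"tx":-1,"ty":0,"tz":0,"gripper":-1},{"wx":0,"wy":0,"wz":0,"tx":-2,"ty":0,"tz":0,"gripper":-1}]' | grep -E "pos|force"
```

```text
tool_pos: [0.5755, -0.0672, 0.0094]
force: [-3.2, 1.7, -0.4]
grasp_force: 1.6
tool_pos: [0.5759, -0.0672, 0.0091]
force: [-7.4, 2.4, 1.9]
grasp_force: 3.7
tool_pos: [0.5762, -0.0673, 0.0089]
force: [-11.9, 3.7, 6.6]
grasp_force: 5.8
```

```bash
python3 -m creep '[{"wx":0,"wy":0,"wz":0,"tx":-1,"ty":0,"tz":0,"gripper":-1},{"wx":0,"wy":0,"wz":0,"tx":-2,"ty":0,"tz":0,"gripper":-1},{"wx":0,"wy":0,"wz":0,"tx":-2,"ty":0,"tz":0,"gripper":-1}]' | grep -E "pos|force"
python3 -m creep '[{"wx":0,"wy":0,"wz":0,"tx":4,"ty":0,"tz":0,"gripper":-1},{"wx":0,"wy":0,"wz":0,"tx":12,"ty":0,"tz":0,"gripper":-1},{"wx":0,"wy":0,"wz":0,"tx":30,"ty":-5,"tz":-5,"gripper":-1},{"wx":0,"wy":0,"wz":0,"tx":45,"ty":-15,"tz":-30,"gripper":-1},{"wx":0,"wy":0,"wz":0,"tx":55,"ty":-30,"tz":-65,"gripper":-1}]' | grep -E "pos|force"
python3 -m creep '[{"wx":0,"wy":0,"wz":0,"tx":0,"ty":-2,"tz":-40,"gripper":-1},{"wx":0,"wy":0,"wz":0,"tx":0,"ty":-5,"tz":-80,"gripper":-1},{"wx":0,"wy":0,"wz":0,"tx":0,"ty":-10,"tz":-115,"gripper":-1},{"wx":0,"wy":0,"wz":0,"tx":0,"ty":-10,"tz":-125,"gripper":-1},{"wx":0,"wy":0,"wz":0,"tx":0,"ty":-10,"tz":-125,"gripper":-1}]' | grep -E "pos|force"
python3 go.py; python3 wl.py w4; python3 face.py w4 -.104 >/dev/null
```

```text
tool_pos: [0.5764, -0.0672, 0.0088]
force: [-14.9, 3.3, 9.0]
grasp_force: 7.1
tool_pos: [0.5214, -0.0928, 0.0728]
force: [1.5, 0.7, 0.3]
grasp_force: 0.0
tool_pos: [0.5264, -0.105, 0.204]
force: [-0.2, -0.0, -0.5]
grasp_force: 0.0
t 12.8 p [ 0.5264 -0.105   0.204 ] rpy [179.97   0.58 175.01] F [-0.2 -0.  -0.5] w 0.0009
putter_head [([0.604, -0.103, -0.001], 0.71)]
face_left [([0.606, -0.106, 0.001], 0.4)]
face_right []
left_end [([0.626, -0.058, 0.006], 0.61)]
corner_stop [([0.629, -0.06, 0.006], 0.62)]
```

View pics/w4z.png

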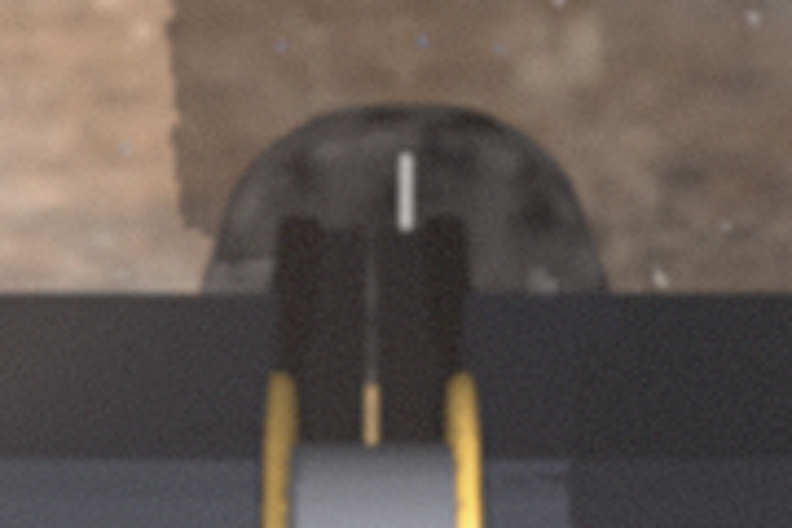

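```bash
python3 go.py .5856,-.177,.010,175.1
```

```text
t 13.1 p [ 0.5224 -0.1032  0.1977] rpy [-1.7997e+02 -1.7000e-01  1.7511e+02] F [ 1.  -1.1  0.1] w 0.0009
.5856,-.177,.010,175.1 -> [-69.8 -68.1 187.5] wz 0.013220840697556469
```

```bash
python3 -m creep '[{"wx":0,"wy":0,"wz":0,"tx":-15,"ty":-25,"tz":20,"gripper":-1},{"wx":0,"wy":0,"wz":0,"tx":-35,"ty":-50,"tz":40,"gripper":-1},{"wx":0,"wy":0,"wz":0,"tx":-55,"ty":-68,"tz":70,"gripper":-1},{"wx":0,"wy":0,"wz":0,"tx":-70,"ty":-68,"tz":105,"gripper":-1},{"wx":0,"wy":0,"wz":0,"tx":-70,"ty":-68,"tz":140,"gripper":-1}]' | grep -E "pos|force"
python3 -m creep '[{"wx":0,"wy":0,"wz":0,"tx":0,"ty":0,"tz":25,"gripper":-1},{"wx":0,"wy":0,"wz":0,"tx":0,"ty":0,"tz":40,"gripper":-1},{"wx":0,"wy":0,"wz":0,"tx":0,"ty":0,"tz":47,"gripper":-1},{"wx":0,"wy":0,"wz":0,"tx":0,"ty":0,"tz":48,"gripper":-1},{"wx":0,"wy":0,"wz":0,"tx":0,"ty":0,"tz":48,"gripper":-1}]' | grep -E "pos|force"
python3 go.py
```

```text
tool_pos: [0.5894, -0.179, 0.0573]
force: [0.1, 1.4, -0.2]
grasp_force: 0.0
tool_pos: [0.5872, -0.1772, 0.0114]
force: [-0.5, -0.0, 0.3]
grasp_force: 0.0
t 13.93 p [ 0.5872 -0.1772  0.0114] rpy [-1.7998e+02 -3.0000e-02  1.7510e+02] F [-0.5 -0.   0.3] w 0.0006
```

```bash
python3 -m creep '[{"wx":0,"wy":0,"wz":0,"tx":0,"ty":5,"tz":1,"gripper":-1},{"wx":0,"wy":0,"wz":0,"tx":0,"ty":10,"tz":2,"gripper":-1},{"wx":0,"wy":0,"wz":0,"tx":0,"ty":14,"tz":2,"gripper":-1},{"wx":0,"wy":0,"wz":0,"tx":0,"ty":18,"tz":2,"gripper":-1},{"wx":0,"wy":0,"wz":0,"tx":0,"ty":21,"tz":2,"gripper":-1}]' | grep -E "pos|force"
python3 -m creep '[{"wx":0,"wy":0,"wz":0,"tx":0,"ty":3,"tz":0,"gripper":-1},{"wx":0,"wy":0,"wz":0,"tx":0,"ty":6,"tz":0,"gripper":-1},{"wx":0,"wy":0,"wz":0,"tx":0,"ty":9,"tz":0,"gripper":-1},{"wx":0,"wy":0,"wz":0,"tx":0,"ty":12,"tz":0,"gripper":-1},{"wx":0,"wy":0,"wz":0,"tx":0,"ty":15,"tz":0,"gripper":-1}]' | grep -E "pos|force"
python3 -m creep '[{"wx":0,"wy":0,"wz":0,"tx":0,"ty":4,"tz":0,"gripper":-1},{"wx":0,"wy":0,"wz":0,"tx":0,"ty":8,"tz":0,"gripper":-1},{"wx":0,"wy":0,"wz":0,"tx":0,"ty":12,"tz":0,"gripper":-1},{"wx":0,"wy":0,"wz":0,"tx":0,"ty":16,"tz":0,"gripper":-1},{"wx":0,"wy":0,"wz":0,"tx":0,"ty":20,"tz":0,"gripper":-1}]' | grep -E "pos|force"
python3 wl.py w5; python3 face.py w5 -.08 | tail -1
```

```text
tool_pos: [0.5897, -0.1551, 0.0102]
force: [0.2, 0.3, -0.1]
grasp_force: 0.0
tool_pos: [0.5903, -0.1424, 0.0099]
force: [-0.5, -4.2, 0.6]
grasp_force: 1.8
tool_pos: [0.5922, -0.1212, 0.0098]
force: [-1.3, -4.4, 2.3]
grasp_force: 2.2
putter_head []
face_left [([0.642, -0.042, 0.008], 0.73)]
face_right []
left_end [([0.628, -0.029, 0.007], 0.6)]
corner_stop [([0.641, -0.008, -0.0], 0.65)]
-0.032 135 0.6043 0.6377 gap mm 2.1
```

View pics/w5.png

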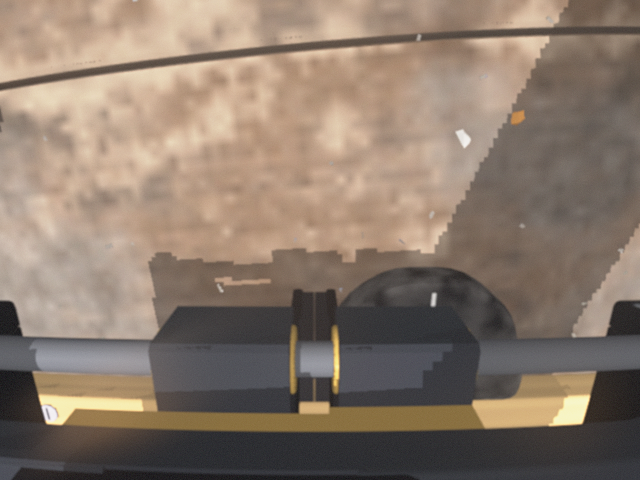

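```bash
python3 -m creep '[{"wx":0,"wy":0,"wz":0,"tx":0,"ty":5,"tz":0,"gripper":-1},{"wx":0,"wy":0,"wz":0,"tx":0,"ty":10,"tz":0,"gripper":-1},{"wx":0,"wy":0,"wz":0,"tx":0,"ty":15,"tz":0,"gripper":-1},{"wx":0,"wy":0,"wz":0,"tx":0,"ty":20,"tz":0,"gripper":-1},{"wx":0,"wy":0,"wz":0,"tx":0,"ty":25,"tz":0,"gripper":-1}]' | grep -E "pos|force"
python3 -m creep '[{"wx":0,"wy":0,"wz":0,"tx":0,"ty":5,"tz":0,"gripper":-1},{"wx":0,"wy":0,"wz":0,"tx":0,"ty":10,"tz":0,"gripper":-1},{"wx":0,"wy":0,"wz":0,"tx":0,"ty":15,"tz":0,"gripper":-1},{"wx":0,"wy":0,"wz":0,"tx":0,"ty":20,"tz":0,"gripper":-1},{"wx":0,"wy":0,"wz":0,"tx":0,"ty":25,"tz":0,"gripper":-1}]' | grep -E "pos|force"
python3 -m creep '[{"wx":0,"wy":0,"wz":0,"tx":0,"ty":5,"tz":0,"gripper":-1},{"wx":0,"wy":0,"wz":0,"tx":0,"ty":10,"tz":0,"gripper":-1},{"wx":0,"wy":0,"wz":0,"tx":0,"ty":15,"tz":0,"gripper":-1},{"wx":0,"wy":0,"wz":0,"tx":0,"ty":20,"tz":0,"gripper":-1},{"wx":0,"wy":0,"wz":0,"tx":0,"ty":25,"tz":0,"gripper":-1}]' | grep -E "pos|force"
python3 wl.py w6; python3 face.py w6 -.01 | tail -8
```

```text
tool_pos: [0.5941, -0.0956, 0.0094]
force: [-0.8, -3.0, 0.5]
grasp_force: 1.3
tool_pos: [0.5963, -0.0707, 0.0095]
force: [-0.2, -1.3, -0.8]
grasp_force: 1.0
tool_pos: [0.5985, -0.046, 0.0096]
force: [0.1, -2.0, -1.5]
grasp_force: 0.9
putter_head []
face_left [([0.649, 0.041, 0.009], 0.92)]
face_right []
left_end [([0.634, 0.046, 0.007], 0.92)]
corner_stop []
0.002 379 0.5826 0.5935 gap mm 49.2
0.008 464 0.583 0.5948 gap mm 48.4
0.014 555 0.5839 0.6025 gap mm 41.2
0.02 756 0.5854 0.6427 gap mm 1.5
0.026 1003 0.5881 0.644 gap mm 0.8
0.032 798 0.5927 0.6445 gap mm 0.7
0.038 525 0.5992 0.6441 gap mm 1.7
0.044 104 0.6103 0.6434 gap mm 2.9
```

```bash
for k in 1 2 3 4; do python3 -m creep '[{"wx":0,"wy":0,"wz":0,"tx":0,"ty":5,"tz":0,"gripper":-1},{"wx":0,"wy":0,"wz":0,"tx":0,"ty":10,"tz":0,"gripper":-1},{"wx":0,"wy":0,"wz":0,"tx":0,"ty":15,"tz":0,"gripper":-1},{"wx":0,"wy":0,"wz":0,"tx":0,"ty":20,"tz":0,"gripper":-1},{"wx":0,"wy":0,"wz":0,"tx":0,"ty":25,"tz":0,"gripper":-1}]' | grep -E "pos|force"; done
python3 wl.py w7; python3 face.py w7 .1 | tail -8
```

```text
tool_pos: [0.6008, -0.0218, 0.0098]
force: [-0.9, -3.7, 0.9]
grasp_force: 1.8
tool_pos: [0.6029, 0.0035, 0.0098]
force: [-1.0, -4.2, 2.2]
grasp_force: 2.1
tool_pos: [0.605, 0.0285, 0.0097]
force: [-0.9, -5.1, 2.5]
grasp_force: 2.3
tool_pos: [0.6071, 0.0534, 0.0097]
force: [-0.7, -5.3, 4.0]
grasp_force: 2.4
putter_head []
face_left [([0.657, 0.132, 0.012], 0.55)]
face_right []
left_end [([0.64, 0.146, 0.007], 0.78)]
corner_stop []
0.1 422 0.5907 0.602 gap mm 49.1
0.106 427 0.5913 0.6028 gap mm 48.8
0.112 532 0.5921 0.6102 gap mm 41.9
0.118 703 0.5933 0.6186 gap mm 34.0
0.124 982 0.5959 0.6524 gap mm 0.7
0.13 849 0.5998 0.6526 gap mm 1.1
0.136 604 0.6058 0.6536 gap mm 0.6
0.142 172 0.6161 0.6535 gap mm 1.2
```

Still flush along the fence, with about 38 mm left to the end stop.

```bash
python3 -m creep '[{"wx":0,"wy":0,"wz":0,"tx":0,"ty":5,"tz":0,"gripper":-1},{"wx":0,"wy":0,"wz":0,"tx":0,"ty":10,"tz":0,"gripper":-1},{"wx":0,"wy":0,"wz":0,"tx":0,"ty":15,"tz":0,"gripper":-1},{"wx":0,"wy":0,"wz":0,"tx":0,"ty":20,"tz":0,"gripper":-1},{"wx":0,"wy":0,"wz":0,"tx":0,"ty":25,"tz":0,"gripper":-1}]' | grep -E "pos|force"
for k in 1 2 3; do python3 -m creep '[{"wx":0,"wy":0,"wz":0,"tx":0,"ty":2,"tz":0,"gripper":-1},{"wx":0,"wy":0,"wz":0,"tx":0,"ty":4,"tz":0,"gripper":-1}]' | grep -E "pos|force"; done
```

```text
tool_pos: [0.609, 0.0787, 0.0094]
force: [-0.1, -2.0, -1.4]
grasp_force: 0.9
tool_pos: [0.6094, 0.0828, 0.0095]
force: [0.0, -1.8, -0.4]
grasp_force: 0.8
tool_pos: [0.6098, 0.0859, 0.0095]
force: [-1.1, -1.4, -1.4]
grasp_force: 0.8
tool_pos: [0.6102, 0.0899, 0.0096]
force: [-0.3, -3.0, -0.7]
grasp_force: 0.8
```

```bash
for k in 1 2 3; do python3 -m creep '[{"wx":0,"wy":0,"wz":0,"tx":0,"ty":1,"tz":0,"gripper":-1},{"wx":0,"wy":0,"wz":0,"tx":0,"ty":2,"tz":0,"gripper":-1}]' | grep -E "pos|force"; done
```

```text
tool_pos: [0.6102, 0.0909, 0.0095]
force: [-0.8, -5.2, -1.0]
grasp_force: 2.4
tool_pos: [0.6102, 0.0912, 0.0095]
force: [-1.5, -8.5, 0.5]
grasp_force: 3.9
tool_pos: [0.6102, 0.0914, 0.0095]
force: [-3.0, -10.3, 1.4]
grasp_force: 5.2
```

```bash
python3 -m creep '[{"wx":0,"wy":0,"wz":0,"tx":0,"ty":-4,"tz":0,"gripper":-1},{"wx":0,"wy":0,"wz":0,"tx":0,"ty":-14,"tz":0,"gripper":-1},{"wx":0,"wy":0,"wz":0,"tx":0,"ty":-30,"tz":-4,"gripper":-1},{"wx":0,"wy":0,"wz":0,"tx":10,"ty":-40,"tz":-35,"gripper":-1},{"wx":0,"wy":0,"wz":0,"tx":30,"ty":-40,"tz":-70,"gripper":-1}]' | grep -E "pos|force"
python3 -m creep '[{"wx":0,"wy":0,"wz":0,"tx":15,"ty":10,"tz":-30,"gripper":-1},{"wx":0,"wy":0,"wz":0,"tx":35,"ty":25,"tz":-60,"gripper":-1},{"wx":0,"wy":0,"wz":0,"tx":55,"ty":45,"tz":-85,"gripper":-0.3},{"wx":0,"wy":0,"wz":0,"tx":70,"ty":65,"tz":-110,"gripper":0.3},{"wx":0,"wy":0,"wz":0,"tx":70,"ty":80,"tz":-110,"gripper":1}]' | grep -E "pos|force"
python3 -m creep '[{"wx":0,"wy":0,"wz":0,"tx":0,"ty":0,"tz":0,"gripper":1},{"wx":0,"wy":0,"wz":0,"tx":0,"ty":0,"tz":0,"gripper":1},{"wx":0,"wy":0,"wz":0,"tx":0,"ty":0,"tz":0,"gripper":1},{"wx":0,"wy":0,"wz":0,"tx":0,"ty":0,"tz":0,"gripper":1},{"wx":0,"wy":0,"wz":0,"tx":0,"ty":0,"tz":0,"gripper":1}]' | grep -E "pos|force"
python3 go.py; python3 wl.py w8
python3 - <<'E'
import cv2
im=cv2.imread('pics/w8.png'); cv2.imwrite('pics/w8z.png',cv2.resize(im[200:360,220:430],None,fx=3.7,fy=3.7,interpolation=cv2.INTER_CUBIC))
E
```

```text
tool_pos: [0.5769, 0.0541, 0.0789]
force: [0.7, 0.4, 1.8]
grasp_force: 0.0
tool_pos: [0.5152, 0.1471, 0.1959]
force: [1.1, 0.8, 0.0]
grasp_force: 0.0
tool_pos: [0.5145, 0.1426, 0.1887]
force: [-0.1, 0.4, -0.4]
grasp_force: 0.0
t 21.67 p [0.5145 0.1426 0.1887] rpy [-1.7992e+02 -7.0000e-02  1.7496e+02] F [-0.1  0.4 -0.4] w 0.0458
putter_head [([0.626, 0.139, -0.002], 0.91)]
face_left [([0.627, 0.14, -0.003], 0.4)]
face_right []
left_end [([0.648, 0.184, 0.006], 0.6)]
corner_stop [([0.647, 0.186, 0.008], 0.51)]
```

View pics/w8z.png

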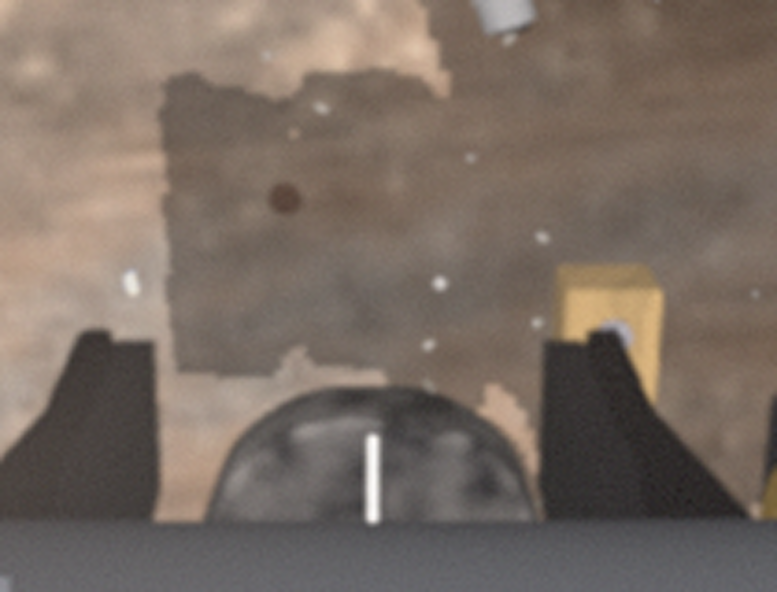

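```bash
python3 -m creep '[{"wx":0,"wy":0,"wz":0,"tx":20,"ty":0,"tz":0,"gripper":1},{"wx":0,"wy":0,"wz":0,"tx":45,"ty":0,"tz":0,"gripper":1},{"wx":0,"wy":0,"wz":0,"tx":60,"ty":0,"tz":0,"gripper":1},{"wx":0,"wy":0,"wz":0,"tx":60,"ty":0,"tz":0,"gripper":1},{"wx":0,"wy":0,"wz":0,"tx":60,"ty":0,"tz":0,"gripper":1}]' | grep -E "pos|width"
python3 wl.py w9
python3 - <<'E'
from h import *
im=cv2.imread('pics/w9.png'); a=cv2.resize(im[180:330,220:450],None,fx=3.4,fy=3.4,interpolation=cv2.INTER_CUBIC); cv2.imwrite('pics/w9z.png',a)
optics.read_camera("top")
for q in ("putter_head","face_left","face_right","left_end","screwdriver_red","grease_jar","iron_head","round_tub"):
    print(q,[(np.round(x["point"],3).tolist(),round(x["confidence"],2)) for x in nets.place_of(q,"top")[:1]])
E
```

```text
tool_pos: [0.4548, 0.1497, 0.19]
grip_width: 0.0866
putter_head [([0.625, 0.138, 0.001], 0.84)]
face_left [([0.66, 0.172, 0.01], 0.77)]
face_right [([0.652, 0.096, 0.011], 0.77)]
left_end [([0.648, 0.182, 0.006], 0.84)]
corner_stop [([0.644, -0.005, 0.001], 0.95)]
putter_head [([0.626, 0.139, 0.002], 0.9)]
face_left [([0.658, 0.177, 0.015], 0.81)]
face_right [([0.651, 0.098, 0.011], 0.81)]
left_end [([0.65, 0.183, 0.004], 0.66)]
screwdriver_red [([0.624, 0.139, -0.001], 0.71)]
grease_jar [([0.481, -0.279, -0.001], 0.82)]
iron_head [([0.468, 0.129, 0.0], 0.72)]
round_tub [([0.654, -0.429, -0.004], 0.98)]
```

View pics/w9z.png

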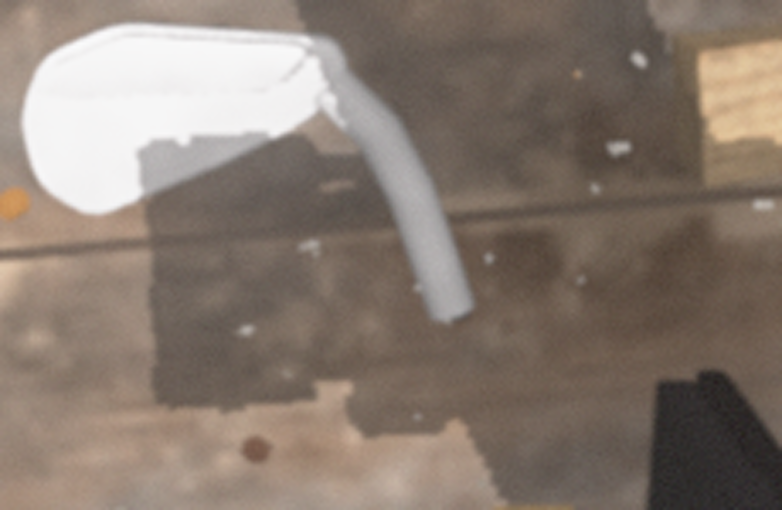

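Run:
```python
from h import *
D=np.load('w9.npz'); P=D['P']; im=D['im'].astype(int); z,x,y=P[...,2],P[...,0],P[...,1]; br=im.sum(2); c=im[...,0]-im[...,2]
dark=(br<330)&(c<25)&(z>.012)&(z<.03)
for xs in (.63,.637,.644,.65):
    r=abs(x-xs)<.003; h=r&dark&(y>.12)&(y<.2); s=r&(br>330)&(z>.012)&(z<.026)&(y>.17)&(y<.22)
    print(xs,h.sum(),s.sum(),"head ymax",y[h].max().round(4) if h.any() else None,"stop ymin",np.percentile(y[s],3).round(4) if s.any() else None)
for ys in np.arange(.1,.18,.008):
    r=abs(y-ys)<.004; h=r&dark&(x>.58)&(x<.67); s=r&(br>330)&(c>40)&(z>.012)&(z<.026)&(x>.63)
    print(ys.round(3),h.sum(),s.sum(),"xmax head",x[h].max().round(4) if h.any() else None,"fence xmin",np.percentile(x[s],3).round(4) if s.any() else None)
```

```text
0.63 282 131 head ymax 0.1804 stop ymin 0.1831
0.637 287 127 head ymax 0.1811 stop ymin 0.1834
0.644 241 128 head ymax 0.1806 stop ymin 0.1794
0.65 41 111 head ymax 0.1763 stop ymin 0.1781
0.1 223 23 xmax head 0.6474 fence xmin 0.6508
0.108 249 0 xmax head 0.6443 fence xmin None
0.116 277 0 xmax head 0.6443 fence xmin None
0.124 296 0 xmax head 0.6458 fence xmin None
0.132 271 0 xmax head 0.6455 fence xmin None
0.14 138 0 xmax head 0.6467 fence xmin None
0.148 292 0 xmax head 0.647 fence xmin None
0.156 293 0 xmax head 0.6487 fence xmin None
0.164 284 0 xmax head 0.649 fence xmin None
0.172 289 0 xmax head 0.6506 fence xmin None
```

```bash
python3 -c "
from cell import env
print(env.sign_off())"
```

```text
the job is handed in; nothing more can be done
None
```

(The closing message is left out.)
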